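# Set the reading head to its index and hold its reset

### The job

Set the reading head of the tool measuring rail to its reference: swing its clamp lever fully over to release it, slide the head along the rail until its pointer stands opposite the index tab, and swing the lever fully back to clamp it there. Then take the stylus out of its stand on the turntable, reach its pin down through the hole in the top of the head and press the recessed reset button well down; finish while still gripping the stylus and holding the button down. Leave the other things on the turntable and shelf where they are.

Things in the scene. Friction and masses are not known exactly. Their poses are not given: they have to be found in the camera images.
- rail: Measuring rail fixed to the shelf: dark steel base plate 150 x 360 x 12 mm with an aluminium guide bar along its middle and a scale engraved on its far (+x) margin. Origin at the centre of its underside, on the shelf; its y axis runs along the guide, its z is up. The head slides along this y axis; the head's axes stay parallel to the rail's.
- carriage (a joint): Sliding position of the reading head along the rail's +y, metres, 0 at mid rail, range -0.105 to +0.105. It drags with about 4 N of friction and stays where it is left. The head is a grey block 80 (x) x 130 (y) mm, its underside 32 mm and its top face 66 mm above the shelf. On its top, in a row along y: the slide post (at -y), the hole with its bright aluminium 44 x 40 x 2 mm cover plate (centre) and the clamp lever (at +y).
- post (a point): Slide post of the head: upright steel cylinder 20 mm in diameter, standing 40 mm up from the head's top face, 46 mm to the -y side of the hole; to be gripped or pushed to slide the head. This point is on its axis, 22 mm above the head's top face (18 mm below the post's top).
- pointer (a point): Tip of the head's pointer, an aluminium blade 3 mm wide that sticks out 14 mm from the middle of the head's far (+x) side, level with the hole. The head is at its reference when this tip and the mark have the same y along the rail, to within half the tab's width.
- mark (a point): Centre line of the index tab, on its face towards the pointer: upright steel tab 10 mm wide along the rail, 14 mm thick and 36 mm tall, bright against the dark base, on the rail's far (+x) margin, about 6 mm beyond the pointer's tip. Fixed, at another place along the rail each time, always to the +y side of the pointer at the start.
- clamp (a joint): Angle of the clamp lever, rad: 0 = clamped, leaning 0.6 rad from upright towards the rail's -x (the robot); 1.2 = released, leaning 0.6 rad towards +x. It swings about a level axis along the rail's y, needs about 0.1 N m (2 to 3 N at the ball or higher half) and stays where it is left.
- clamp_pivot (a point): Pivot of the clamp lever, 10 mm above the head's top face and 46 mm to the +y side of the hole. The two cheeks beside it are 24 mm over their outsides along y and end 16 mm above the top face.
- clamp_ball (a point): Centre of the black ball, 18 mm in diameter, at the end of the clamp lever: 55 mm from the pivot, on a steel rod 10 mm in diameter.
- aperture (a point): Centre of the round hole, 14 mm in diameter, in the head's top cover plate, at the plate's upper face (68 mm above the shelf). The hole goes straight down.
- button_top (a point): Centre of the reset button's top: white round cap 12 mm in diameter inside the hole, 16 mm below the cover plate's upper face when not pressed.
- button (a joint): How far the reset button is pressed down, metres: 0 to 0.008. A spring pushes it back with 1.6 N at the start and 4.8 N at the bottom; beyond half of the travel counts as pressed.
- stylus: Stylus: wooden handle 18 mm in diameter and 70 mm long with a brass ferrule, and below it a straight steel pin 6 mm in diameter and 55 mm long; 50 to 85 g. Origin at the tip of the pin, z up along the stylus. Loose, upright with its pin in the stand, the handle's lower end resting on the stand's top.
- stylus_handle (a point): Centre of the stylus handle, on its axis, 90 mm above the pin's tip.
- stand: Stylus stand: dark steel block 46 x 46 x 60 mm tall, fixed on the turntable, with a 7.5 mm hole 57 mm deep down its middle. Origin at the centre of its underside.
- turntable: Steel turntable disc 320 mm in diameter, top 45 mm above the shelf, locked (does not turn). Origin on its axis, at shelf height. It carries the stand and six bystanders, none of which stands higher than 27 mm above it.
- punch_a_c (a point): Bystander on the turntable: black punch segment lying flat, 83 x 40 x 22 mm; its centre.
- punch_b_c (a point): Bystander on the turntable: black punch segment lying flat, 83 x 30 x 22 mm; its centre.
- punch_c_c (a point): Bystander on the turntable: black punch segment lying flat, 83 x 36 x 22 mm; its centre.
- protector_c (a point): Bystander on the turntable: green plastic tip protector, a channel 62 x 18 x 18 mm; its centre.
- die_seat_c (a point): Bystander on the turntable: zinc die seat 50 x 44 x 26 mm with a groove; its centre.
- gauge_c (a point): Bystander on the turntable: round brass-faced lever gauge 42 mm in diameter and 19 mm high with a short lever; its centre.
- vee_block_c (a point): Bystander on the shelf beyond rail and turntable: dark steel grooved die piece 70 x 40 x 34 mm; its centre.
Not all that is in view belongs to the job. Of the things that look like the stylus, the smaller one is meant.

How it is judged (in metres and radians):
On the way, in this order (a step that is already met when the one before it is completed fails the run):
1. the clamp lever is swung over to released while the head is still where it started (within 10 mm) (value of joint clamp above 0.9 rad and distance of aperture from where it was at the start of the episode below 0.01 m), for 0.1 s.
2. with the lever released, the head's pointer stands opposite the index tab (within 5 mm) (value of joint clamp above 0.9 rad and y of pointer in the frame of mark between -0.005 and 0.005 m), for 0.2 s.
3. the lever is swung back to clamped with the pointer still opposite the tab (value of joint clamp below 0.3 rad and y of pointer in the frame of mark between -0.005 and 0.005 m), for 0.2 s.
4. the stylus, held in the gripper, presses the button past half its travel (all of step 3 and value of joint button above 0.004 m and contact force between stylus and button above 1 N and contact force between the fingers and stylus above 1 N), for 0.3 s.
At the end, for the whole second after the job is handed in: The pointer is within 5 mm of the index tab's centre along the rail, the lever is clamped (below 0.3 rad), and the stylus, gripped by the fingers, has its pin down the hole and keeps the button pressed more than 4 mm of its 8 mm, through the last second (all of step 4 and horizontal distance between stylus and aperture below 0.008 m); the arm keeps its last pose, push and grip.
It fails at once if a bystander is pushed more than 20 mm from its place (distance of any of punch_a_c, punch_b_c, punch_c_c, protector_c, die_seat_c, gauge_c, vee_block_c from where it was at the start of the episode above 0.02 m).
It also fails if it takes over 72 s, if anything falls off the work surface, if the arm or the gripper's body presses on something with over 40 N, if the wrist force passes 120 N, or if a joint passes its speed limit or range.

### The arm

A 6-joint arm with a two-finger parallel gripper is mounted at the origin on the work surface. World frame = base frame: x ahead of the robot, y to its left, z up, the work surface at z = 0. Lengths are in m, angles in degrees, forces in N, time in s.
With the tool pointing down it reaches from about 0.375 to 0.9 m from the base axis. Payload 3.1 kg.
Tool frame: the origin (TCP) lies midway between the tips of the shut fingers; the grasp point (between the pads) lies bot.hold_point_z behind it (bot.hold_point_z is the distance from the TCP to the grasp point, in m); z points along the fingers, y is the direction in which the jaws open and shut (so a half turn about z gives the same grasp; the last joint's range is limited). The gripper opens to 87 mm and grips with 3 to 60 N. Pads are 19 mm wide; open, the fingers measure 117 mm over their backs; the gripper's body (75 mm by 190 mm) begins 51 mm behind the grasp point.
Start: joints at [-74.742, 30.224, 82.088, -0, 67.689, -10.227], TCP at [0.269, -0.564, 0.223] pointing down, gripper open.
Joint ranges: [-176.69, 176.69], [-43.24, 126.21], [12.49, 139.97], [-82, 262], [0, 151.66], [-163.58, 163.58]. Speed limits (degrees/s): [159.86, 159.86, 180, 180, 180, 180].

### API

Orientations are given as a 3x3 rotation matrix whose columns are the frame's x, y, z axes.
In Python, from rig import bot, vision, hand_in gives the robot as it stands. The module is installed in compiled form; this text tells all that it offers.
- The arm moves only by the shell command python3 -m handwheel 'ROWS'. ROWS is JSON, a list of rows, each an object of numbers: "hand": the gripper's target within -1 to 1 (fully open at 1, half-way at 0, shut at -1); "dx", "dy", "dz": the shift along the world's x, y, z in cm; "wx", "wy", "wz": the turn, a rotation vector about the world's x, y, z in rad. In form: [{"hand": .., "dx": .., "dy": .., "dz": .., "wx": .., "wy": .., "wz": ..}, ...]. A call has 1 to 10 rows; each row shifts and turns the commanded pose from where the row before left it; what a row does not reach is not made up. A row lasts 1/10 s, in which the tool goes at most 50 mm and 8.59 degrees, less where a joint would pass 70% of its speed; a pose out of reach is approached as far as the arm can. A call with a gripper value outside its range is refused whole. The fingers move at their own pace and stop on an object; the grip force is fixed at half the most. Time passes only in rows, so rows that do not move let the fingers close. It gives the time, the measured TCP pose, the force and the opening at its end, in the units of the state.
- bot.read_state(): the state, without advancing time (a new reading comes with each control period).
- vision.capture(name): name is "side" or "top" or "wrist"; returns (picture, depth): 420x560x3 uint8, red, green, blue; 420x560 float32, m along the optical axis (not along the pixel's ray), 0 where there is no reading.
- vision.get_calibration(name): a dict with "fx", "fy", "cx", "cy" (pixels), "rvec" (rotation vector, rad) and "tvec" (3), from world to camera coordinates, as OpenCV has them. Camera axes: x right, y down, z forward; pixel columns grow to the right and rows downward; lengths in m; the calibration is good to about 2 mm. The wrist camera is an equidistant fisheye: a pixel r from the principal point sees the ray r / f radians off the axis. A picture is of the moment at which its call begins: read the wrist's pose just before it. get_calibration takes no time and is no camera call; for the wrist camera it gives the pose at the moment of the call.
- hand_in(): hands the job in, once; it reports no verdict.
The state is a dict: "time_s": time; "joint_positions": joint angles; "qvel": joint speeds; "tau": joint torques, N m; "position": TCP position; "tcp_rot": TCP orientation; "force": force on the tool from outside, world axes, zero at the start; "moment": the same for the moment, N m; "opening": opening from 0.0 (shut) to 1.0 (fully open).
Only numpy, scipy, OpenCV 4.12 (cv2) and the standard library are available. Lean on these libraries where they do the work, as an engineer would, in place of code of your own. Each camera call takes 0.05 s, during which the arm holds its last target.

## Working session

There is one attempt and no reset: what is moved stays moved. The work goes in short steps, Python scripts to look and compute and a shell command to move; the robot and the scene stay as the last step left them, time stands still between calls to the robot, and variables do not carry over. Pictures are saved under pics/ and viewed, and the job is handed in when it is done.

```bash
mkdir -p pics; cat > h.py <<'E'
import numpy as np,cv2
from rig import bot,vision
def cap(n,f):
    c=vision.get_calibration(n)
    p,d=vision.capture(n)
    cv2.imwrite(f'pics/{f}.png',cv2.cvtColor(p,cv2.COLOR_RGB2BGR)); np.savez(f'pics/{f}.npz',p=p,d=d,**{k:np.array(v) for k,v in c.items()})
def load(f): return np.load(f'pics/{f}.npz')
def cloud(z,fish=False):
    d=z['d'];v,u=np.mgrid[:d.shape[0],:d.shape[1]]
    x=(u-z['cx'])/z['fx'];y=(v-z['cy'])/z['fy']
    if fish:
        r=np.hypot(x,y)+1e-9; s=np.tan(r)/r; x=x*s;y=y*s
    P=np.stack([x*d,y*d,d],-1)
    R=cv2.Rodrigues(z['rvec'])[0]
    W=(P-z['tvec'].ravel())@R
    W[d==0]=np.nan
    return W
def crop(f,u0,v0,u1,v1,s,o):
    im=cv2.imread(f'pics/{f}.png')[v0:v1,u0:u1]
    cv2.imwrite(f'pics/{o}.png',cv2.resize(im,None,fx=s,fy=s,interpolation=cv2.INTER_CUBIC))
E
python3 - <<'E'
from h import *
print(bot.read_state(),bot.hold_point_z)
cap('side','s0');cap('top','t0');cap('wrist','w0')
E
```

```text
{'time_s': 0.0, 'joint_positions': array([-7.47427900e+01,  3.02777706e+01,  8.21574136e+01, -3.22647992e-03,
        6.76897670e+01, -1.02268133e+01]), 'qvel': array([ 0.09030821,  0.01103173, -0.01677845, -0.07633717,  0.01748536,
        0.03745673]), 'tau': array([ 3.93608170e-04, -4.40040565e+01, -1.76592082e+01,  6.33374671e-02,
        5.82530466e-02, -1.66515920e-04]), 'position': array([ 0.2687289 , -0.56344966,  0.22157876]), 'tcp_rot': array([[ 9.02696178e-01,  4.30278074e-01, -6.24146251e-04],
       [ 4.30278396e-01, -9.02693820e-01,  2.09023376e-03],
       [ 3.35968794e-04, -2.15540267e-03, -9.99997621e-01]]), 'force': array([-0.21060083, -0.01491056, -0.7291766 ]), 'moment': array([-0.00955927, -0.03847135,  0.00182594]), 'opening': 0.9989071622158268} 0.0187
```

View pics/s0.png

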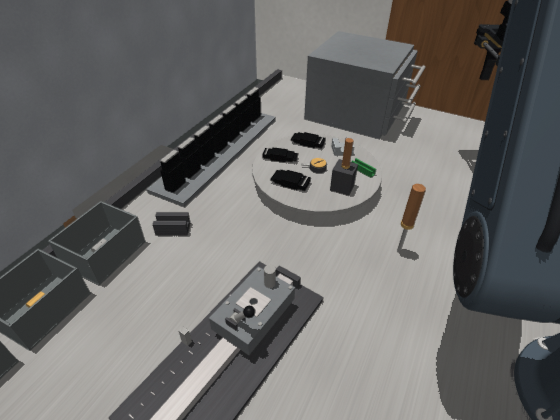

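View pics/t0.png

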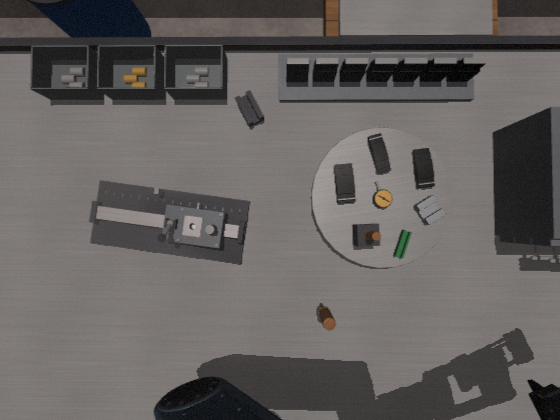

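View pics/w0.png

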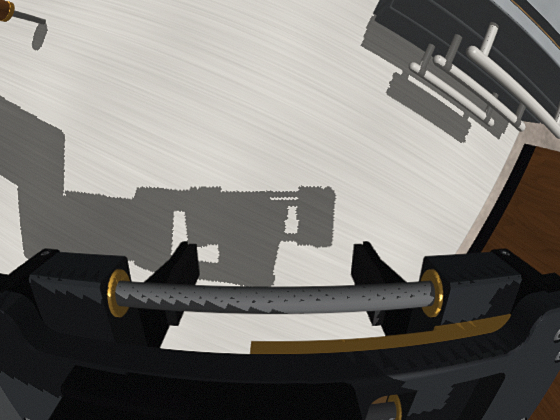

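The side picture shows the head on the rail at about (250,300), the index tab at (187,338) and the turntable at (318,170). There are two stylus-like things:
- **Turntable:** in the stand, at side (347,155) / top (372,237).
- **Shelf:** a larger driver, at side (413,205) / top (327,318).

The one in the dark stand is smaller and fits the description. I'll confirm it in an enlarged crop and measure.

```bash
python3 - <<'E'
from h import *
crop('t0',300,200,420,350,4,'c1'); crop('t0',85,175,255,270,4.6,'c2')
t=load('t0');s=load('s0')
W=cloud(t);S=cloud(s)
print('cam',-cv2.Rodrigues(t['rvec'])[0].T@t['tvec'].ravel())
for n,(u,v) in dict(table=(280,200),turnt=(340,225),stand=(358,230),cap=(375,237),post=(210,230),postb=(211,230),hole=(193,226),plate=(186,232),ball=(167,237),tab=(157,191),ptr=(198,207),big=(328,322),railA=(98,182),railB=(249,202)).items(): print(n,W[v,u].round(4))
for n,(u,v) in dict(styl=(348,142),ball=(249,312),post=(270,268),tab=(187,332),cover=(262,293)).items(): print('S',n,S[v,u].round(4))
E
```

```text
cam [ 0.53460811 -0.08695735  0.90909254]
table [ 0.5874 -0.0744  0.0007]
turnt [ 0.5285 -0.2105  0.0458]
stand [ 0.5185 -0.2391  0.1081]
cap [ 0.5066 -0.2583  0.1773]
post [0.5178 0.0714 0.1065]
postb [0.5178 0.0695 0.1051]
hole [0.5256 0.1204 0.0525]
plate [0.5125 0.132  0.0681]
ball [0.5014 0.1743 0.0669]
tab [0.605  0.205  0.0457]
ptr [0.569  0.1129 0.038 ]
big [ 0.3453 -0.1684  0.176 ]
railA [ 0.6304  0.3639 -0.0016]
railB [ 0.5823 -0.0008  0.005 ]
S styl [ 0.5065 -0.2519  0.1731]
S ball [0.4973 0.1746 0.1289]
S post [0.518  0.0728 0.1057]
S tab [0.5967 0.2081 0.0473]
S cover [0.5201 0.098  0.0654]
```

View pics/c1.png

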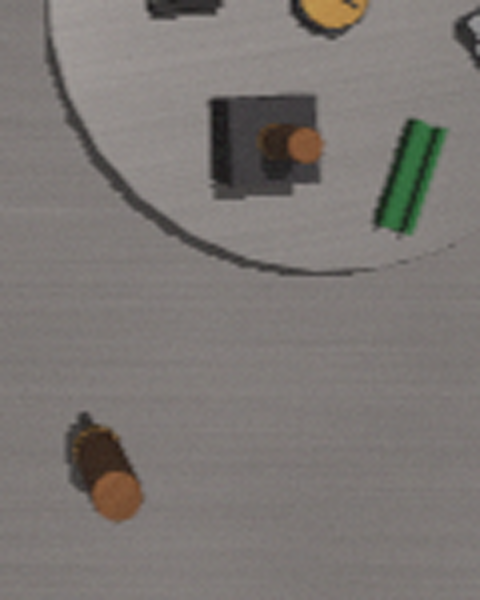

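View pics/c2.png

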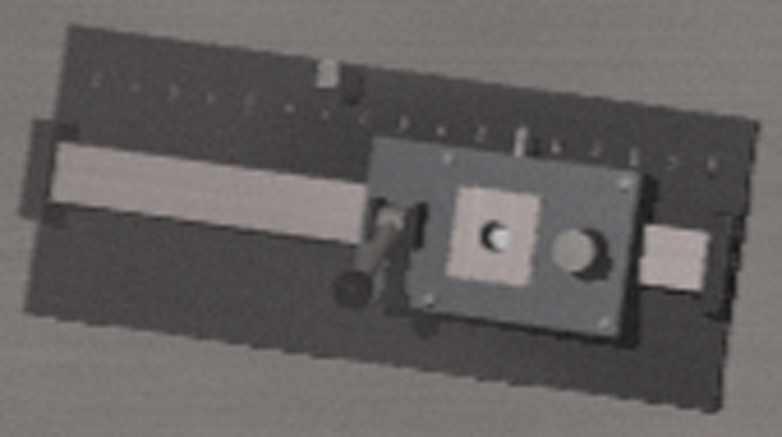

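The crop confirms it: the thin stylus sits in the dark stand at top (375,237), and the thicker one stands on the shelf. I'll refine the rail yaw and the positions from the top picture.

```bash
cat >> h.py <<'E'
def onplane(z,uv,h):
    R=cv2.Rodrigues(z['rvec'])[0];C=-R.T@z['tvec'].ravel()
    uv=np.atleast_2d(uv).astype(float)
    r=np.c_[(uv[:,0]-z['cx'])/z['fx'],(uv[:,1]-z['cy'])/z['fy'],np.ones(len(uv))]@R
    return C+r*((h-C[2])/r[:,2])[:,None]
E
python3 - <<'E'
from h import *
t=load('t0');W=cloud(t);S=cloud(load('s0'))
# base plate and head rect from clouds
def reg(W,lo,hi,b):
    m=(W[...,2]>lo)&(W[...,2]<hi)
    for i,(a,c) in enumerate(b): m&=(W[...,i]>a)&(W[...,i]<c)
    return m
def rect(P,n):
    r=cv2.minAreaRect((P[:,:2]*1000).astype(np.float32)); print(n,np.round(r[0],1),np.round(r[1],1),round(r[2],2),len(P))
b=[(0.42,0.66),(-0.05,0.4)]
m=reg(W,0.060,0.072,b); rect(W[m],'headtop')
p=t['p'].astype(int); br=p.sum(-1)
# pointer/tab corner pixels on planes : crop scale 4.6, offset (85,175)
f=lambda u,v:(85+u/4.6-.5+.5/4.6,175+v/4.6-.5+.5/4.6)
pl=[f(459,187),f(545,192),f(529,287),f(446,279)]
P=onplane(t,pl,0.068);print('plate',P.round(4),P.mean(0),np.hypot(*(P[1]-P[0])[:2]),np.hypot(*(P[2]-P[1])[:2]))
a=P[0]-P[1]+P[3]-P[2];print('yaw y',np.degrees(np.arctan2(a[0],a[1])))
base=[f(70,25),f(760,121),f(717,411),f(25,312)]
Q=onplane(t,base,0.012);print('base',Q.round(4),Q.mean(0));a=Q[0]-Q[1]+Q[3]-Q[2];print('yaw y',np.degrees(np.arctan2(a[0],a[1])),np.linalg.norm(a)/2)
th=np.arctan2(a[0],a[1]);ey=np.array([np.sin(th),np.cos(th)]);ex=np.array([np.cos(th),-np.sin(th)])
c=P.mean(0)[:2]
for h in(.012,.036,.048):
  print('tab front mid',h,[(float(q@ex),float(q@ey)) for q in (onplane(t,[f(328,87)],h)[:,:2]-c)])
m=reg(W,0.035,0.055,b)
L=(W[...,:2]-c)
rx=L@ex;ry=L@ey
k=m&(rx>0.05);print('tab top cloud',np.c_[rx[k],ry[k],W[k][:,2]].round(4).tolist()[:20])
ptr=onplane(t,[f(522,131)],0.05)[0,:2]-c
print('ptr tip',ptr@ex,ptr@ey)
Ls=(S[...,:2]-c);rx=Ls@ex;ry=Ls@ey
k=(S[...,2]>.02)&(S[...,2]<.06)&(rx>0.055)&(rx<.09)&(ry>0)&(ry<.2)
print('side tab',np.c_[rx[k],ry[k],S[k][:,2]].mean(0),ry[k].min(),ry[k].max(),k.sum())
k=(S[...,2]>.08)&(abs(rx)<.05)&(ry>0.03)&(ry<.06);print('side ball/rod',np.c_[rx[k],ry[k],S[k][:,2]].mean(0),S[k].mean(0))
print(c,ex,ey)
k=reg(S,.13,.2,[(.45,.56),(-.3,-.2)]);print('stylus side',S[k].mean(0),S[k].min(0),S[k].max(0))
k=reg(W,.16,.2,[(.45,.56),(-.3,-.2)]);print('stylus top',W[k].mean(0),W[k].max(0))
k=reg(W,.09,.12,[(.45,.56),(-.3,-.2)]);rect(W[k],'stand')
E
```

```text
headtop [526.  120.4] [131.6  79.9] 82.2 1825
plate [[0.5495 0.136  0.068 ]
 [0.5471 0.0945 0.068 ]
 [0.5016 0.1018 0.068 ]
 [0.5053 0.1417 0.068 ]] [0.52587353 0.11851527 0.068     ] 0.0415147696485568 0.04612323809000104
yaw y 4.265223719101571
base [[ 0.6336  0.3529  0.012 ]
 [ 0.5845 -0.0034  0.012 ]
 [ 0.4366  0.0178  0.012 ]
 [ 0.486   0.3733  0.012 ]] [0.53518195 0.18512347 0.012     ]
yaw y 7.8820990698516145 0.35932093111828795
tab front mid 0.012 [(0.061383827440488745, 0.10986833361444473)]
tab front mid 0.036 [(0.06072692507807512, 0.1015159671698268)]
tab front mid 0.048 [(0.0603984738968683, 0.09733978394751783)]
tab top cloud [[0.0723, 0.1041, 0.0465], [0.0727, 0.1024, 0.0449], [0.0729, 0.0992, 0.0474], [0.0731, 0.0962, 0.0496], [0.0735, 0.0946, 0.0477], [0.07, 0.1031, 0.0484], [0.0703, 0.1009, 0.0481], [0.0707, 0.0993, 0.0463], [0.0709, 0.0966, 0.0475], [0.0713, 0.0949, 0.0459], [0.0719, 0.0951, 0.0388], [0.0678, 0.1035, 0.0462], [0.068, 0.1004, 0.0486], [0.0685, 0.0995, 0.0447], [0.0686, 0.0957, 0.0492], [0.069, 0.0942, 0.0469], [0.0696, 0.094, 0.0409], [0.0656, 0.1036, 0.045], [0.0658, 0.1001, 0.0485], [0.0662, 0.0987, 0.046]]
ptr tip 0.05214453167809113 -0.001361235635727734
side tab [0.06260441 0.10118984 0.03862348] 0.09499971928912365 0.1053512861128044 141
side ball/rod [-0.01944203  0.05029262  0.10644213] [0.51351206 0.17099892 0.10644213]
[0.52587353 0.11851527] [ 0.99055236 -0.13713507] [0.13713507 0.99055236]
stylus side [ 0.50548106 -0.25425966  0.15579177] [ 0.49796179 -0.26715496  0.1301143 ] [ 0.51504684 -0.2482286   0.17596137]
stylus top [ 0.50849377 -0.25854355  0.17300915] [ 0.51612162 -0.25106285  0.1773159 ]
stand [ 508.5 -260.3] [46.  46.8] 2.74 406
```

Measured, and it fits the given sizes:
- Head centre is about (0.526, 0.1195), rail yaw -7.87°.
- The tab is about 0.100 m further along +y.
- The ball is at about (0.502, 0.169, 0.121).
- The stylus is at about (0.508, -0.259).

First I'll go over the lever with the jaws along rail x.

```bash
python3 -m handwheel '[{"hand":0,"dx":1.15,"dy":3.66,"wz":0.099},{"hand":0,"dx":1.15,"dy":3.66,"wz":0.099},{"hand":0,"dx":1.15,"dy":3.66,"wz":0.099},{"hand":0,"dx":1.15,"dy":3.66,"wz":0.099},{"hand":0,"dx":1.15,"dy":3.66,"wz":0.099},{"hand":0,"dx":1.15,"dy":3.66,"wz":0.099},{"hand":0,"dx":1.15,"dy":3.66,"wz":0.099},{"hand":0,"dx":1.15,"dy":3.66,"wz":0.099},{"hand":0,"dx":1.15,"dy":3.66,"wz":0.099},{"hand":0,"dx":1.15,"dy":3.66,"wz":0.099}]'
python3 -m handwheel '[{"hand":0,"dx":1.15,"dy":3.66},{"hand":0,"dx":1.15,"dy":3.66},{"hand":0,"dx":1.15,"dy":3.66},{"hand":0,"dx":1.15,"dy":3.66},{"hand":0,"dx":1.15,"dy":3.66},{"hand":0,"dx":1.15,"dy":3.66},{"hand":0,"dx":1.15,"dy":3.66},{"hand":0,"dx":1.15,"dy":3.66},{"hand":0,"dx":1.15,"dy":3.66},{"hand":0,"dx":1.15,"dy":3.66}]'
python3 -m handwheel '[{"hand":0},{"hand":0},{"hand":0}]'
python3 - <<'E'
from h import *
s=bot.read_state();y=s['tcp_rot'][:,1];print(s['position'],np.degrees(np.arctan2(y[1],y[0])),s['tcp_rot'][2,2])
cap('wrist','w1')
W=cloud(load('w1'),True)
k=(W[...,2]>.067)&(W[...,2]<.15)&(W[...,0]>.42)&(W[...,0]<.6)&(W[...,1]>.0)&(W[...,1]<.22);print(k.sum())
E
```

```text
[ 0.2688156  -0.56360838  0.221789  ] -64.51321249470807 -0.9999985890797496
0invalid input
invalid input
invalid input
```

View pics/w1.png

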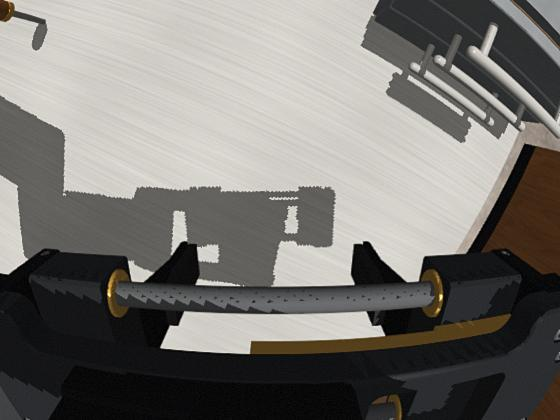

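The picture is unchanged because the moves were refused as invalid. Each row probably needs all seven keys.

```bash
python3 -m handwheel '[{"hand":0,"dx":1.15,"dy":3.66,"dz":0,"wx":0,"wy":0,"wz":0.1},{"hand":0,"dx":1.15,"dy":3.66,"dz":0,"wx":0,"wy":0,"wz":0.1},{"hand":0,"dx":1.15,"dy":3.66,"dz":0,"wx":0,"wy":0,"wz":0.1},{"hand":0,"dx":1.15,"dy":3.66,"dz":0,"wx":0,"wy":0,"wz":0.1},{"hand":0,"dx":1.15,"dy":3.66,"dz":0,"wx":0,"wy":0,"wz":0.1},{"hand":0,"dx":1.15,"dy":3.66,"dz":0,"wx":0,"wy":0,"wz":0.1},{"hand":0,"dx":1.15,"dy":3.66,"dz":0,"wx":0,"wy":0,"wz":0.1},{"hand":0,"dx":1.15,"dy":3.66,"dz":0,"wx":0,"wy":0,"wz":0.1},{"hand":0,"dx":1.15,"dy":3.66,"dz":0,"wx":0,"wy":0,"wz":0.1},{"hand":0,"dx":1.15,"dy":3.66,"dz":0,"wx":0,"wy":0,"wz":0.09}]'
```

```text
time_s: 1.2
position: [0.3842, -0.1967, 0.2226]
tcp_rot: [[0.132, 0.991, 0.0], [0.991, -0.132, -0.0], [-0.0, 0.0, -1.0]]
force: [1.5, -0.3, -0.2]
opening: 0.501
```

```bash
python3 -m handwheel '[{"hand":0,"dx":1.2,"dy":3.7,"dz":0,"wx":0,"wy":0,"wz":0},{"hand":0,"dx":1.2,"dy":3.7,"dz":0,"wx":0,"wy":0,"wz":0},{"hand":0,"dx":1.2,"dy":3.7,"dz":0,"wx":0,"wy":0,"wz":0},{"hand":0,"dx":1.2,"dy":3.7,"dz":0,"wx":0,"wy":0,"wz":0},{"hand":0,"dx":1.2,"dy":3.7,"dz":0,"wx":0,"wy":0,"wz":0},{"hand":0,"dx":1.2,"dy":3.7,"dz":0,"wx":0,"wy":0,"wz":0},{"hand":0,"dx":1.2,"dy":3.7,"dz":0,"wx":0,"wy":0,"wz":0},{"hand":0,"dx":1.2,"dy":3.7,"dz":0,"wx":0,"wy":0,"wz":0},{"hand":0,"dx":1.2,"dy":3.7,"dz":0,"wx":0,"wy":0,"wz":0},{"hand":0,"dx":1.0,"dy":3.0,"dz":0,"wx":0,"wy":0,"wz":0}]'
python3 -m handwheel '[{"hand":0,"dx":0,"dy":0,"dz":0,"wx":0,"wy":0,"wz":0},{"hand":0,"dx":0,"dy":0,"dz":0,"wx":0,"wy":0,"wz":0}]'
python3 - <<'E'
from h import *
cap('wrist','w1')
W=cloud(load('w1'),True)
k=(W[...,2]>.11)&(W[...,2]<.15)&(W[...,0]>.42)&(W[...,0]<.6)&(W[...,1]>.0)&(W[...,1]<.22);print(k.sum(),W[k].mean(0))
E
```

```text
time_s: 2.2
position: [0.5023, 0.167, 0.2225]
tcp_rot: [[0.134, 0.991, 0.0], [0.991, -0.134, 0.0], [0.0, 0.0, -1.0]]
force: [0.3, -0.7, 1.1]
opening: 0.498
time_s: 2.4
position: [0.5015, 0.1652, 0.2222]
tcp_rot: [[0.134, 0.991, -0.001], [0.991, -0.134, -0.001], [-0.001, -0.001, -1.0]]
force: [-0.6, 0.6, -0.5]
opening: 0.501
418 [0.50309186 0.17206207 0.12592521]
```

View pics/w1.png

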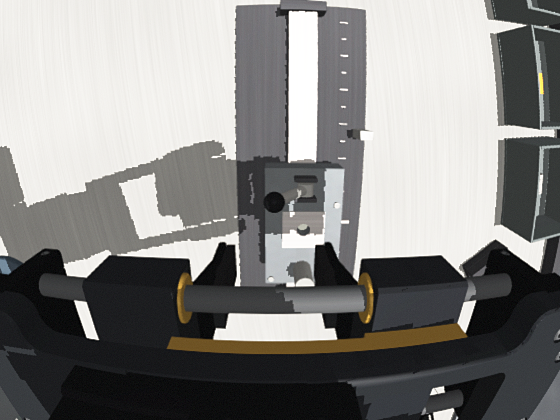

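The wrist picture shows the ball at (275,201), about (0.503, 0.171), the hole at (303,230) and the tab at (358,134). Lower to straddle the ball.

```bash
python3 -m handwheel '[{"hand":0,"dx":0,"dy":0.5,"dz":-3,"wx":0,"wy":0,"wz":0},{"hand":0,"dx":0,"dy":0,"dz":-3,"wx":0,"wy":0,"wz":0},{"hand":0,"dx":0,"dy":0,"dz":-2.5,"wx":0,"wy":0,"wz":0},{"hand":0,"dx":0,"dy":0,"dz":-2,"wx":0,"wy":0,"wz":0},{"hand":0,"dx":0,"dy":0,"dz":-2,"wx":0,"wy":0,"wz":0},{"hand":0,"dx":0,"dy":0,"dz":0,"wx":0,"wy":0,"wz":0},{"hand":0,"dx":0,"dy":0,"dz":0,"wx":0,"wy":0,"wz":0}]'
python3 -m handwheel '[{"hand":0,"dx":0.8,"dy":-0.11,"dz":0,"wx":0,"wy":0,"wz":0},{"hand":0,"dx":0.8,"dy":-0.11,"dz":0,"wx":0,"wy":0,"wz":0},{"hand":0,"dx":0.8,"dy":-0.11,"dz":0,"wx":0,"wy":0,"wz":0},{"hand":0,"dx":0.8,"dy":-0.11,"dz":0,"wx":0,"wy":0,"wz":0},{"hand":0,"dx":0.8,"dy":-0.11,"dz":0,"wx":0,"wy":0,"wz":0},{"hand":0,"dx":0.8,"dy":-0.11,"dz":0,"wx":0,"wy":0,"wz":0},{"hand":0,"dx":0.8,"dy":-0.11,"dz":0,"wx":0,"wy":0,"wz":0},{"hand":0,"dx":0.8,"dy":-0.11,"dz":0,"wx":0,"wy":0,"wz":0},{"hand":0,"dx":0.5,"dy":-0.07,"dz":0,"wx":0,"wy":0,"wz":0},{"hand":0,"dx":0,"dy":0,"dz":0,"wx":0,"wy":0,"wz":0}]'
python3 - <<'E'
from h import *
cap('side','s1')
crop('s1',110,220,350,420,3,'c3')
E
```

```text
time_s: 3.15
position: [0.5016, 0.1688, 0.0978]
tcp_rot: [[0.137, 0.991, -0.002], [0.991, -0.137, -0.0], [-0.0, -0.002, -1.0]]
force: [-0.2, -0.1, -0.9]
opening: 0.502
time_s: 4.15
position: [0.5633, 0.1612, 0.096]
tcp_rot: [[0.136, 0.99, -0.019], [0.991, -0.136, 0.001], [-0.002, -0.019, -1.0]]
force: [-13.9, 3.9, 8.2]
opening: 0.501
```

View pics/c3.png

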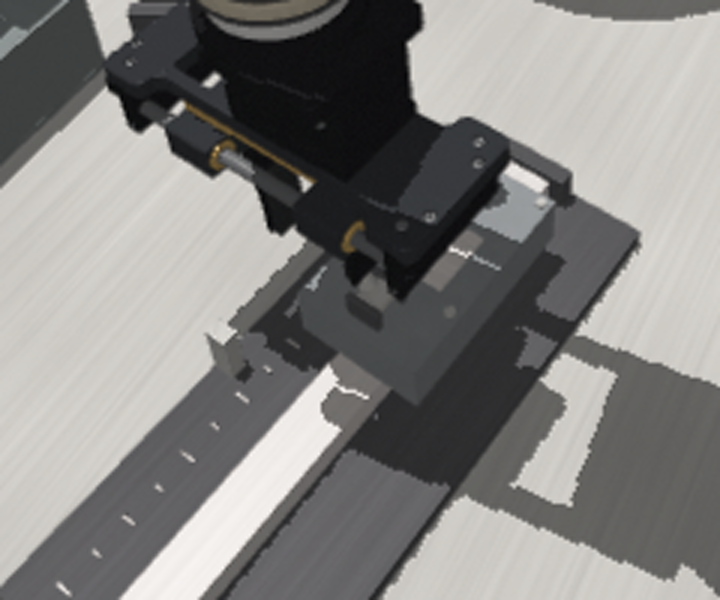

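The gripper hides the lever. At this height the finger tip meets the rod at rail x of about 8 mm when fully released, and 14 N says it is at its stop. Back off, lift and look.

```bash
python3 -m handwheel '[{"hand":0,"dx":-0.6,"dy":0.08,"dz":0,"wx":0,"wy":0,"wz":0},{"hand":0,"dx":-0.6,"dy":0.08,"dz":0,"wx":0,"wy":0,"wz":0},{"hand":0,"dx":0,"dy":0,"dz":2.5,"wx":0,"wy":0,"wz":0},{"hand":0,"dx":0,"dy":0,"dz":3,"wx":0,"wy":0,"wz":0},{"hand":0,"dx":0,"dy":0,"dz":3,"wx":0,"wy":0,"wz":0},{"hand":0,"dx":0,"dy":0,"dz":2,"wx":0,"wy":0,"wz":0},{"hand":0,"dx":0,"dy":0,"dz":0,"wx":0,"wy":0,"wz":0},{"hand":0,"dx":0,"dy":0,"dz":0,"wx":0,"wy":0,"wz":0}]'
python3 - <<'E'
from h import *
cap('wrist','w2')
W=cloud(load('w2'),True)
k=(W[...,2]>.11)&(W[...,2]<.15)&(W[...,0]>.42)&(W[...,0]<.6)&(W[...,1]>.0)&(W[...,1]<.22);print(k.sum(),W[k].mean(0))
crop('w2',220,100,380,320,2.7,'c4')
E
```

```text
time_s: 5.0
position: [0.5602, 0.1618, 0.2027]
tcp_rot: [[0.136, 0.991, 0.003], [0.991, -0.136, -0.0], [0.0, 0.003, -1.0]]
force: [-1.4, -0.2, -0.8]
opening: 0.501
469 [0.56104452 0.16434758 0.12547432]
```

View pics/c4.png

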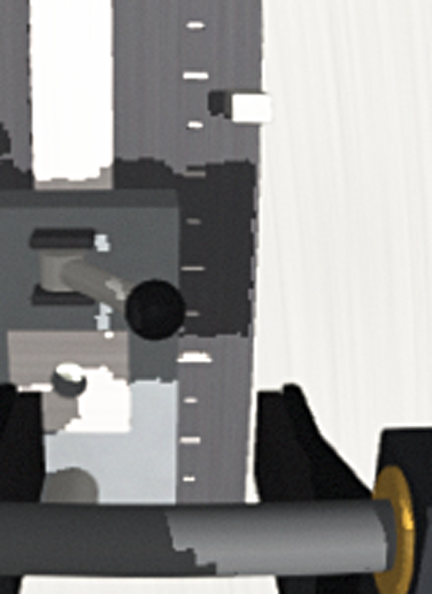

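The lever is released: the ball is at crop (155,308), about (0.561, 0.164), having moved ~59 mm to +x. Now grip the post at (0.520, 0.074).

```bash
python3 -m handwheel '[{"hand":0.2,"dx":-1.3,"dy":-3,"dz":0,"wx":0,"wy":0,"wz":0},{"hand":0.2,"dx":-1.3,"dy":-3,"dz":0,"wx":0,"wy":0,"wz":0},{"hand":0.2,"dx":-1.4,"dy":-2.8,"dz":0,"wx":0,"wy":0,"wz":0},{"hand":0.2,"dx":0,"dy":0,"dz":-3,"wx":0,"wy":0,"wz":0},{"hand":0.2,"dx":0,"dy":0,"dz":-3,"wx":0,"wy":0,"wz":0},{"hand":0.2,"dx":0,"dy":0,"dz":-3,"wx":0,"wy":0,"wz":0},{"hand":0.2,"dx":0,"dy":0,"dz":-2,"wx":0,"wy":0,"wz":0},{"hand":0.2,"dx":0,"dy":0,"dz":-1.4,"wx":0,"wy":0,"wz":0},{"hand":0.2,"dx":0,"dy":0,"dz":0,"wx":0,"wy":0,"wz":0}]'
python3 -m handwheel '[{"hand":-1,"dx":0,"dy":0,"dz":0,"wx":0,"wy":0,"wz":0},{"hand":-1,"dx":0,"dy":0,"dz":0,"wx":0,"wy":0,"wz":0},{"hand":-1,"dx":0,"dy":0,"dz":0,"wx":0,"wy":0,"wz":0},{"hand":-1,"dx":0,"dy":0,"dz":0,"wx":0,"wy":0,"wz":0},{"hand":-1,"dx":0,"dy":0,"dz":0,"wx":0,"wy":0,"wz":0}]'
```

```text
time_s: 5.95
position: [0.5166, 0.0739, 0.0753]
tcp_rot: [[0.136, 0.991, -0.007], [0.991, -0.136, 0.0], [-0.001, -0.007, -1.0]]
force: [-1.1, 0.0, -0.2]
opening: 0.601
time_s: 6.45
position: [0.519, 0.074, 0.0791]
tcp_rot: [[0.136, 0.991, 0.001], [0.991, -0.136, -0.0], [0.0, 0.001, -1.0]]
force: [-6.5, 1.5, 2.3]
opening: 0.23
```

The post is gripped: opening 0.23 is 20 mm. Slide about 95 mm along rail +y, then look.

```bash
python3 -m handwheel '[{"hand":-1,"dx":0.13,"dy":0.94,"dz":0,"wx":0,"wy":0,"wz":0},{"hand":-1,"dx":0.13,"dy":0.94,"dz":0,"wx":0,"wy":0,"wz":0},{"hand":-1,"dx":0.13,"dy":0.94,"dz":0,"wx":0,"wy":0,"wz":0},{"hand":-1,"dx":0.13,"dy":0.94,"dz":0,"wx":0,"wy":0,"wz":0},{"hand":-1,"dx":0.13,"dy":0.94,"dz":0,"wx":0,"wy":0,"wz":0},{"hand":-1,"dx":0.13,"dy":0.94,"dz":0,"wx":0,"wy":0,"wz":0},{"hand":-1,"dx":0.13,"dy":0.94,"dz":0,"wx":0,"wy":0,"wz":0},{"hand":-1,"dx":0.13,"dy":0.94,"dz":0,"wx":0,"wy":0,"wz":0},{"hand":-1,"dx":0.13,"dy":0.94,"dz":0,"wx":0,"wy":0,"wz":0},{"hand":-1,"dx":0.13,"dy":0.94,"dz":0,"wx":0,"wy":0,"wz":0}]'
python3 -m handwheel '[{"hand":-1,"dx":0,"dy":0,"dz":0,"wx":0,"wy":0,"wz":0},{"hand":-1,"dx":0,"dy":0,"dz":0,"wx":0,"wy":0,"wz":0},{"hand":-1,"dx":0,"dy":0,"dz":0,"wx":0,"wy":0,"wz":0}]'
python3 - <<'E'
from h import *
cap('wrist','w3');cap('top','t3');cap('side','s3')
crop('w3',240,60,400,260,3,'c5')
crop('t3',110,170,240,260,6,'c6')
E
```

```text
time_s: 7.45
position: [0.5318, 0.1684, 0.0791]
tcp_rot: [[0.135, 0.991, -0.0], [0.991, -0.135, -0.001], [-0.001, -0.0, -1.0]]
force: [-1.4, -4.6, 5.2]
opening: 0.221
time_s: 7.75
position: [0.532, 0.1699, 0.0791]
tcp_rot: [[0.136, 0.991, 0.001], [0.991, -0.136, 0.003], [0.003, 0.001, -1.0]]
force: [-1.1, 3.4, 4.0]
opening: 0.221
```

View pics/c5.png

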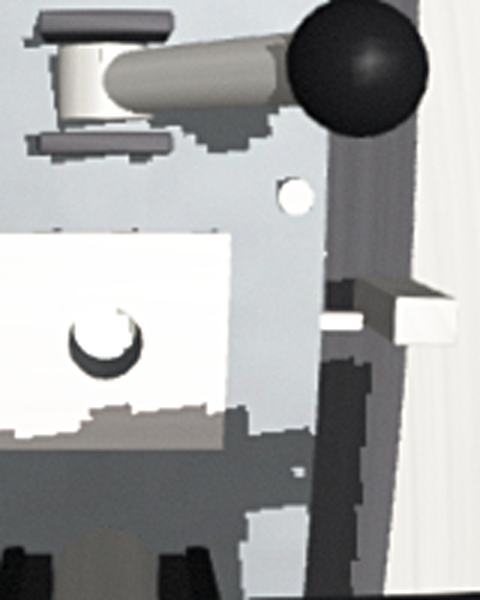

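View pics/c6.png

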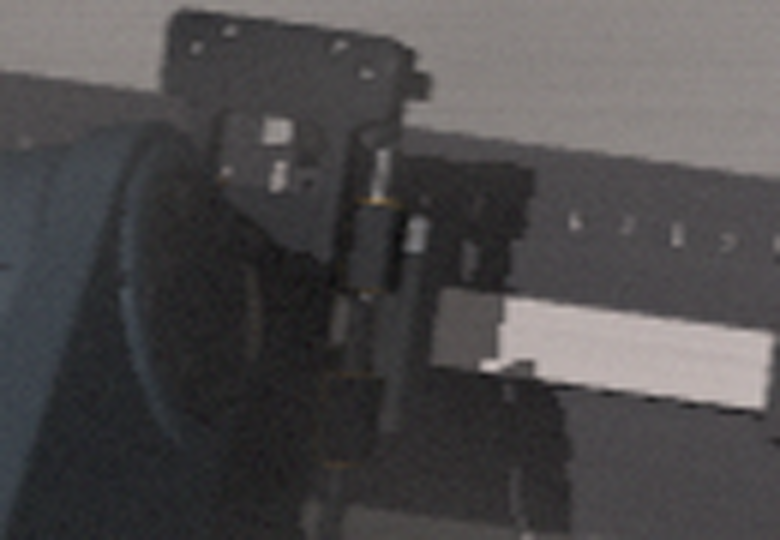

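View pics/s3.png

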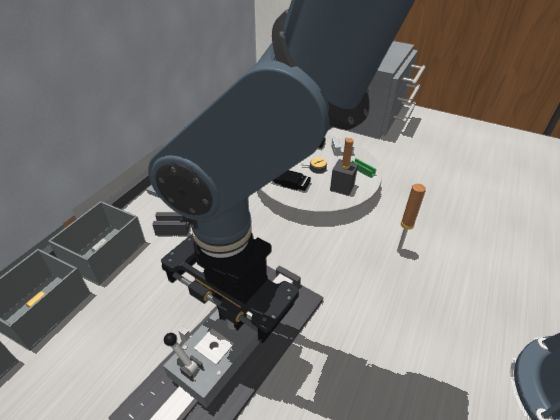

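The wrist crop shows the pointer blade at crop (340,320) and the tab top spanning rows 298-343. I'll compute the offset metrically from depth.

```bash
python3 - <<'E'
from h import *
th=np.radians(7.87);ey=np.array([np.sin(th),np.cos(th)]);ex=np.array([np.cos(th),-np.sin(th)])
c=np.array([.526,.1195])
z=load('w3');W=cloud(z,True)
rx=(W[...,:2]-c)@ex;ry=(W[...,:2]-c)@ey
for vv in (166,167):
  for uu in (350,353,356,359): print('ptr',uu,vv,W[vv,uu,2].round(4),rx[vv,uu].round(4),ry[vv,uu].round(4))
k=(W[...,2]>.042)&(W[...,2]<.054)&(rx>.056)&(rx<.09)&(ry>.06)&(ry<.14)
print('tabtop',k.sum(),rx[k].min(),rx[k].max(),ry[k].min(),ry[k].max(),ry[k].mean(),W[k][:,2].mean())
k=(W[...,2]>.03)&(W[...,2]<.07)&(rx>.042)&(rx<.056)&(ry>.08)&(ry<.12)
print('ptr',k.sum(),ry[k].min(),ry[k].max(),ry[k].mean(),rx[k].max(),W[k][:,2].mean())
# hole plate
k=(W[...,2]>.0665)&(W[...,2]<.0705)&(abs(rx)<.03)&(z['p'].min(-1)>150)
v,u=np.where(k)
print('plate',rx[k].min(),rx[k].max(),ry[k].min(),ry[k].max())
E
```

```text
ptr 350 166 0.0432 0.0466 0.0986
ptr 353 166 0.0422 0.0488 0.0985
ptr 356 166 0.0414 0.051 0.0984
ptr 359 166 0.043 0.0526 0.0987
ptr 350 167 0.0425 0.0468 0.0979
ptr 353 167 0.0414 0.049 0.0977
ptr 356 167 0.0433 0.0506 0.0981
ptr 359 167 0.0424 0.0528 0.098
tabtop 390 0.05872789712776642 0.07317574860237562 0.09438641057540159 0.10480804122377999 0.0998171359848193 0.04782931823181101
ptr 77 0.0965111912399163 0.09988942382351639 0.09824274128741887 0.05343287873499556 0.04269637959166347
plate -0.029980135753998317 0.02999935652477427 0.03930582121468754 0.1632146040352058
```

The pointer is 1.5 mm short of the tab centre. Nudge +1.5 mm, open and lift, then measure again.

```bash
python3 -m handwheel '[{"hand":-1,"dx":0.02,"dy":0.15,"dz":0,"wx":0,"wy":0,"wz":0},{"hand":-1,"dx":0,"dy":0,"dz":0,"wx":0,"wy":0,"wz":0},{"hand":-1,"dx":0,"dy":0,"dz":0,"wx":0,"wy":0,"wz":0},{"hand":0,"dx":0,"dy":0,"dz":0,"wx":0,"wy":0,"wz":0},{"hand":0,"dx":0,"dy":0,"dz":0,"wx":0,"wy":0,"wz":0},{"hand":0,"dx":0,"dy":0,"dz":0,"wx":0,"wy":0,"wz":0}]'
python3 -m handwheel '[{"hand":0,"dx":0,"dy":0,"dz":3,"wx":0,"wy":0,"wz":0},{"hand":0,"dx":0,"dy":0,"dz":3,"wx":0,"wy":0,"wz":0},{"hand":0,"dx":0,"dy":0,"dz":3,"wx":0,"wy":0,"wz":0},{"hand":0,"dx":0,"dy":0,"dz":3,"wx":0,"wy":0,"wz":0},{"hand":0,"dx":0,"dy":0,"dz":0,"wx":0,"wy":0,"wz":0},{"hand":0,"dx":0,"dy":0,"dz":0,"wx":0,"wy":0,"wz":0}]'
cat > meas.py <<'E'
from h import *
import sys
f=sys.argv[1]; cap('wrist',f)
th=np.radians(7.87);ey=np.array([np.sin(th),np.cos(th)]);ex=np.array([np.cos(th),-np.sin(th)])
c=np.array([.526,.1195])
z=load(f);W=cloud(z,True)
rx=(W[...,:2]-c)@ex;ry=(W[...,:2]-c)@ey
k=(W[...,2]>.042)&(W[...,2]<.054)&(rx>.056)&(rx<.09)&(ry>.06)&(ry<.14)
print('tabtop',k.sum(),ry[k].min(),ry[k].max(),ry[k].mean(),W[k][:,2].mean())
k=(W[...,2]>.03)&(W[...,2]<.06)&(rx>.043)&(rx<.056)&(ry>.08)&(ry<.12)
print('ptr',k.sum(),ry[k].min(),ry[k].max(),ry[k].mean(),rx[k].max(),W[k][:,2].mean())
k=(W[...,2]>.114)&(W[...,2]<.15)&(abs(rx)<.06)&(ry>.12)&(ry<.17)
print('ball',k.sum(),W[k].mean(0))
E
python3 meas.py w4
```

```text
time_s: 8.5
position: [0.5322, 0.1699, 0.0783]
tcp_rot: [[0.136, 0.991, 0.0], [0.991, -0.136, 0.0], [0.0, 0.0, -1.0]]
force: [0.3, -0.6, 0.6]
opening: 0.409
time_s: 9.1
position: [0.5323, 0.1696, 0.1989]
tcp_rot: [[0.136, 0.991, 0.001], [0.991, -0.136, 0.0], [0.001, 0.001, -1.0]]
force: [-0.3, 0.1, -0.1]
opening: 0.5
tabtop 151 0.09454059129685913 0.10448214360882505 0.09962006323598725 0.04801201986439515
ptr 40 0.09707205800935627 0.10026771332711289 0.09875150774045713 0.052767437944031576 0.04243400444793292
ball 499 [0.57427037 0.25817007 0.1268453 ]
```

View pics/w4.png

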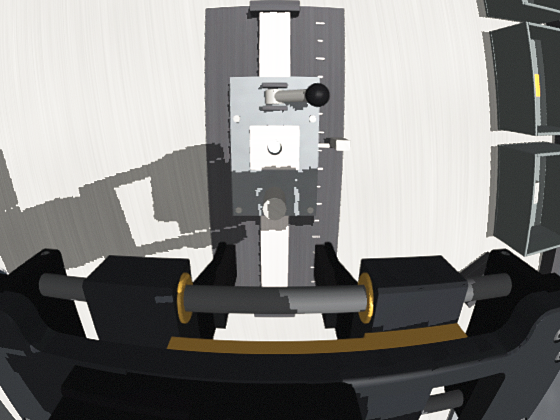

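In the picture the pointer at (322,147) lines up with the tab at (342,145), and the offset is -0.9 mm. Next I straddle the ball at (318,95) and push to rail -x to clamp.

```bash
python3 -m handwheel '[{"hand":0,"dx":1.3,"dy":3,"dz":0,"wx":0,"wy":0,"wz":0},{"hand":0,"dx":1.3,"dy":3,"dz":0,"wx":0,"wy":0,"wz":0},{"hand":0,"dx":1.3,"dy":2.9,"dz":0,"wx":0,"wy":0,"wz":0},{"hand":0,"dx":0,"dy":0,"dz":0,"wx":0,"wy":0,"wz":0},{"hand":0,"dx":0,"dy":0,"dz":-3,"wx":0,"wy":0,"wz":0},{"hand":0,"dx":0,"dy":0,"dz":-3,"wx":0,"wy":0,"wz":0},{"hand":0,"dx":0,"dy":0,"dz":-2.2,"wx":0,"wy":0,"wz":0},{"hand":0,"dx":0,"dy":0,"dz":-2,"wx":0,"wy":0,"wz":0},{"hand":0,"dx":0,"dy":0,"dz":0,"wx":0,"wy":0,"wz":0},{"hand":0,"dx":0,"dy":0,"dz":0,"wx":0,"wy":0,"wz":0}]'
python3 -m handwheel '[{"hand":0,"dx":-0.8,"dy":0.11,"dz":0,"wx":0,"wy":0,"wz":0},{"hand":0,"dx":-0.8,"dy":0.11,"dz":0,"wx":0,"wy":0,"wz":0},{"hand":0,"dx":-0.8,"dy":0.11,"dz":0,"wx":0,"wy":0,"wz":0},{"hand":0,"dx":-0.8,"dy":0.11,"dz":0,"wx":0,"wy":0,"wz":0},{"hand":0,"dx":-0.8,"dy":0.11,"dz":0,"wx":0,"wy":0,"wz":0},{"hand":0,"dx":-0.8,"dy":0.11,"dz":0,"wx":0,"wy":0,"wz":0},{"hand":0,"dx":-0.8,"dy":0.11,"dz":0,"wx":0,"wy":0,"wz":0},{"hand":0,"dx":-0.6,"dy":0.08,"dz":0,"wx":0,"wy":0,"wz":0},{"hand":0,"dx":-0.3,"dy":0.04,"dz":0,"wx":0,"wy":0,"wz":0},{"hand":0,"dx":0,"dy":0,"dz":0,"wx":0,"wy":0,"wz":0}]'
```

```text
time_s: 10.15
position: [0.5702, 0.2578, 0.0955]
tcp_rot: [[0.136, 0.991, -0.003], [0.991, -0.136, -0.001], [-0.001, -0.003, -1.0]]
force: [0.0, -0.8, 0.6]
opening: 0.496
time_s: 11.15
position: [0.512, 0.2674, 0.098]
tcp_rot: [[0.134, 0.991, 0.014], [0.991, -0.134, 0.001], [0.003, 0.014, -1.0]]
force: [11.8, -3.6, 0.4]
opening: 0.505
```

It is at the stop with 12 N. Back off, lift and verify.

```bash
python3 -m handwheel '[{"hand":0,"dx":0.6,"dy":-0.08,"dz":0,"wx":0,"wy":0,"wz":0},{"hand":0,"dx":0.5,"dy":-0.07,"dz":0,"wx":0,"wy":0,"wz":0},{"hand":0,"dx":0,"dy":0,"dz":2.5,"wx":0,"wy":0,"wz":0},{"hand":0,"dx":0,"dy":-1,"dz":3,"wx":0,"wy":0,"wz":0},{"hand":0,"dx":0,"dy":-2,"dz":3,"wx":0,"wy":0,"wz":0},{"hand":0,"dx":0,"dy":-2.5,"dz":2,"wx":0,"wy":0,"wz":0},{"hand":0,"dx":0,"dy":-3,"dz":2,"wx":0,"wy":0,"wz":0},{"hand":0,"dx":0,"dy":0,"dz":0,"wx":0,"wy":0,"wz":0},{"hand":0,"dx":0,"dy":0,"dz":0,"wx":0,"wy":0,"wz":0}]'
python3 meas.py w5
```

```text
time_s: 12.05
position: [0.515, 0.1807, 0.2206]
tcp_rot: [[0.137, 0.991, -0.005], [0.991, -0.137, 0.0], [-0.0, -0.005, -1.0]]
force: [-0.8, -0.4, -1.0]
opening: 0.499
tabtop 145 0.09402399382306081 0.10459645398061893 0.09965041553320943 0.047926907502615815
ptr 35 0.09698400436900366 0.10028708577721522 0.09869003574824724 0.052988956017653556 0.04233779828618965
ball 413 [0.51489587 0.26652446 0.12706256]
```

View pics/w5.png

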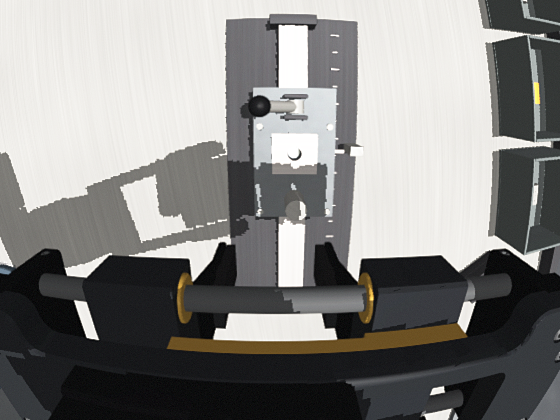

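The ball is now at (260,105), having moved 59 mm to -x: clamped, pointer within 1 mm of the tab centre. Measure the hole and the stylus axis.

```bash
cat >> h.py <<'E'
def wray(z,uv,h):
    R=cv2.Rodrigues(z['rvec'])[0];C=-R.T@z['tvec'].ravel()
    x=(uv[0]-z['cx'])/z['fx'];y=(uv[1]-z['cy'])/z['fy'];r=np.hypot(x,y)
    d=np.array([x/r*np.sin(r),y/r*np.sin(r),np.cos(r)])@R
    return C+d*((h-C[2])/d[2])
E
python3 - <<'E'
from h import *
crop('w5',265,120,325,185,9,'c7')
z=load('w3');f=lambda u,v:(240+(u+.5)/3-.5,60+(v+.5)/3-.5)
print('hole w3',wray(z,f(105,342),.068))
ey=np.array([np.sin(np.radians(7.87)),np.cos(np.radians(7.87))])
print('pred',np.array([.526,.1195])+.0995*ey)
t=load('t0');W=cloud(t)
k=(W[...,2]>.168)&(W[...,2]<.182)&(W[...,0]>.48)&(W[...,0]<.54)&(W[...,1]>-.29)&(W[...,1]<-.23)
v,u=np.where(k);print(u.min(),u.max(),v.min(),v.max());
print((W[k].max(0)+W[k].min(0))/2,W[k].max(0)-W[k].min(0)); print(bot.read_state()['joint_positions'])
E
```

```text
hole w3 [0.5386355  0.21688672 0.068     ]
pred [0.53962413 0.21806284]
371 380 232 240
[ 0.50843682 -0.26008778  0.17338462] [0.01536959 0.01694024 0.00786258]
[7.62262260e+00 2.44118247e+01 9.34642417e+01 5.33347718e-02
 6.24053913e+01 1.54045965e+01]
```

View pics/c7.png

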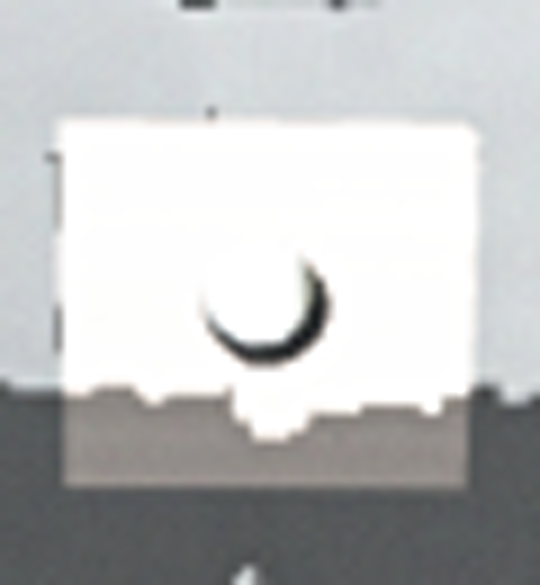

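The plate fills the crop with the hole at its middle, about (267,305). Go above the stylus at (0.508, -0.260).

```bash
python3 -m handwheel '[{"hand":0.2,"dx":0,"dy":-4.5,"dz":0.2,"wx":0,"wy":0,"wz":0},{"hand":0.2,"dx":0,"dy":-4.5,"dz":0,"wx":0,"wy":0,"wz":0},{"hand":0.2,"dx":0,"dy":-4.5,"dz":0,"wx":0,"wy":0,"wz":0},{"hand":0.2,"dx":0,"dy":-4.5,"dz":0,"wx":0,"wy":0,"wz":0},{"hand":0.2,"dx":0,"dy":-4.5,"dz":0,"wx":0,"wy":0,"wz":0},{"hand":0.2,"dx":0,"dy":-4.5,"dz":0,"wx":0,"wy":0,"wz":0},{"hand":0.2,"dx":0,"dy":-4.5,"dz":0,"wx":0,"wy":0,"wz":0},{"hand":0.2,"dx":0,"dy":-4.5,"dz":0,"wx":0,"wy":0,"wz":0},{"hand":0.2,"dx":-0.4,"dy":-4.5,"dz":0,"wx":0,"wy":0,"wz":0},{"hand":0.2,"dx":-0.4,"dy":-3.5,"dz":0,"wx":0,"wy":0,"wz":0}]'
python3 -m handwheel '[{"hand":0.2,"dx":0,"dy":0,"dz":0,"wx":0,"wy":0,"wz":0},{"hand":0.2,"dx":0,"dy":0,"dz":0,"wx":0,"wy":0,"wz":0},{"hand":0.2,"dx":0,"dy":0,"dz":0,"wx":0,"wy":0,"wz":0}]'
python3 - <<'E'
from h import *
z=load('w5');f=lambda u,v:(265+(u+.5)/9-.5,120+(v+.5)/9-.5)
P=np.array([wray(z,f(*q),.068) for q in [(60,120),(477,125),(468,487),(65,487)]]);print(P.mean(0),wray(z,f(267,305),.068))
cap('wrist','w6');cap('side','s6');crop('s6',230,70,430,240,4,'c8')
E
```

```text
time_s: 13.1
position: [0.5086, -0.2598, 0.2216]
tcp_rot: [[0.135, 0.991, -0.003], [0.991, -0.135, 0.003], [0.002, -0.003, -1.0]]
force: [-0.4, -0.4, -0.5]
opening: 0.603
time_s: 13.4
position: [0.5087, -0.2568, 0.2223]
tcp_rot: [[0.134, 0.991, -0.003], [0.991, -0.134, 0.003], [0.003, -0.003, -1.0]]
force: [-0.2, 0.5, 0.2]
opening: 0.598
[0.53884296 0.21697568 0.068     ] [0.53868728 0.21705426 0.068     ]
```

View pics/c8.png

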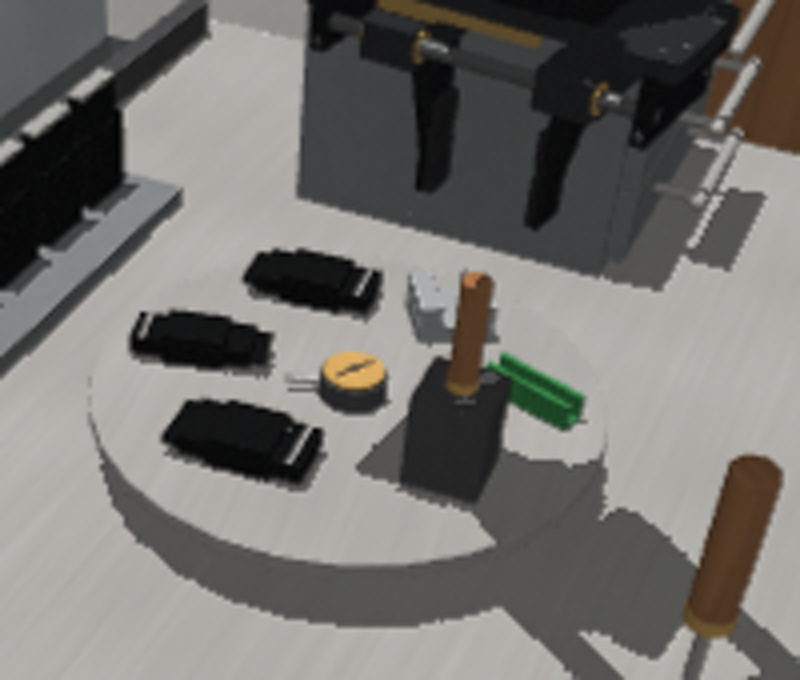

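View pics/w6.png

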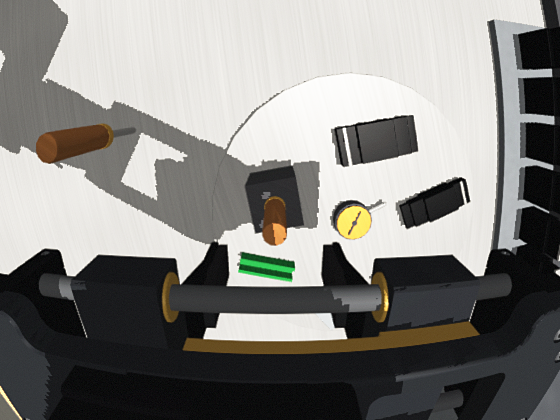

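The stylus at wrist (275,225) is centred between the jaws, and the side view agrees. Descend, grip, and lift straight up.

```bash
python3 - <<'E'
from h import *
W=cloud(load('w6'),True)
k=(W[...,2]>.165)&(W[...,2]<.182)&(abs(W[...,0]-.508)<.03)&(abs(W[...,1]+.26)<.03)
print((W[k].max(0)+W[k].min(0))/2,W[k].max(0)-W[k].min(0))
E
python3 -m handwheel '[{"hand":0.2,"dx":0,"dy":-0.3,"dz":-2.5,"wx":0,"wy":0,"wz":0},{"hand":0.2,"dx":0,"dy":0,"dz":-2.5,"wx":0,"wy":0,"wz":0},{"hand":0.2,"dx":0,"dy":0,"dz":-2.5,"wx":0,"wy":0,"wz":0},{"hand":0.2,"dx":0,"dy":0,"dz":-2.1,"wx":0,"wy":0,"wz":0},{"hand":0.2,"dx":0,"dy":0,"dz":0,"wx":0,"wy":0,"wz":0},{"hand":0.2,"dx":0,"dy":0,"dz":0,"wx":0,"wy":0,"wz":0}]'
```

```text
[ 0.50796355 -0.25873018  0.1711275 ] [0.01735749 0.01770069 0.01224662]
time_s: 14.1
position: [0.5094, -0.2612, 0.1277]
tcp_rot: [[0.134, 0.991, -0.0], [0.991, -0.134, 0.0], [0.0, -0.0, -1.0]]
force: [0.3, 0.7, 0.6]
opening: 0.601
```

```bash
python3 -m handwheel '[{"hand":0.2,"dx":-0.1,"dy":0.2,"dz":0,"wx":0,"wy":0,"wz":0},{"hand":-1,"dx":0,"dy":0,"dz":0,"wx":0,"wy":0,"wz":0},{"hand":-1,"dx":0,"dy":0,"dz":0,"wx":0,"wy":0,"wz":0},{"hand":-1,"dx":0,"dy":0,"dz":0,"wx":0,"wy":0,"wz":0},{"hand":-1,"dx":0,"dy":0,"dz":0,"wx":0,"wy":0,"wz":0},{"hand":-1,"dx":0,"dy":0,"dz":0,"wx":0,"wy":0,"wz":0},{"hand":-1,"dx":0,"dy":0,"dz":0,"wx":0,"wy":0,"wz":0}]'
python3 -m handwheel '[{"hand":-1,"dx":0,"dy":0,"dz":1.5,"wx":0,"wy":0,"wz":0},{"hand":-1,"dx":0,"dy":0,"dz":1.5,"wx":0,"wy":0,"wz":0},{"hand":-1,"dx":0,"dy":0,"dz":2,"wx":0,"wy":0,"wz":0},{"hand":-1,"dx":0,"dy":0,"dz":2,"wx":0,"wy":0,"wz":0},{"hand":-1,"dx":0,"dy":0,"dz":2,"wx":0,"wy":0,"wz":0},{"hand":-1,"dx":0,"dy":0,"dz":2,"wx":0,"wy":0,"wz":0},{"hand":-1,"dx":0,"dy":0,"dz":0,"wx":0,"wy":0,"wz":0},{"hand":-1,"dx":0,"dy":0,"dz":0,"wx":0,"wy":0,"wz":0}]'
python3 - <<'E'
from h import *
cap('wrist','w7');cap('side','s7');crop('s7',230,20,430,220,3,'c9')
E
```

```text
time_s: 14.8
position: [0.5081, -0.2603, 0.1276]
tcp_rot: [[0.136, 0.991, 0.0], [0.991, -0.136, -0.0], [-0.0, 0.0, -1.0]]
force: [-0.7, 0.1, 0.5]
opening: 0.201
time_s: 15.6
position: [0.5079, -0.26, 0.2372]
tcp_rot: [[0.136, 0.991, -0.0], [0.991, -0.136, 0.0], [0.0, -0.0, -1.0]]
force: [-1.3, -0.2, -1.3]
opening: 0.198
```

View pics/c9.png

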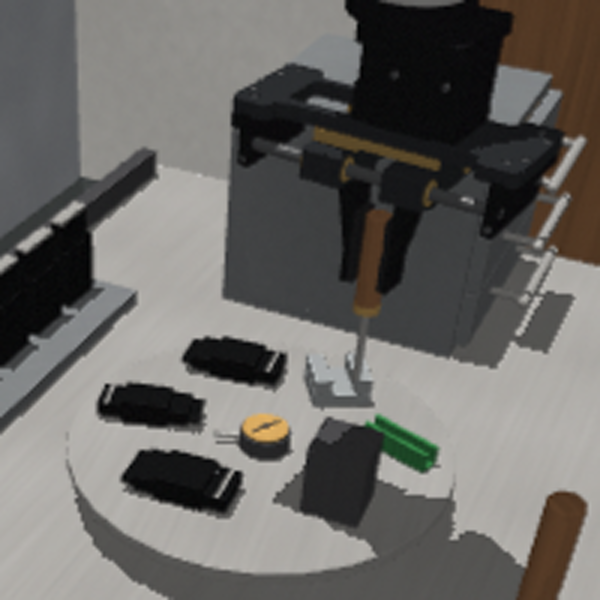

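View pics/w7.png

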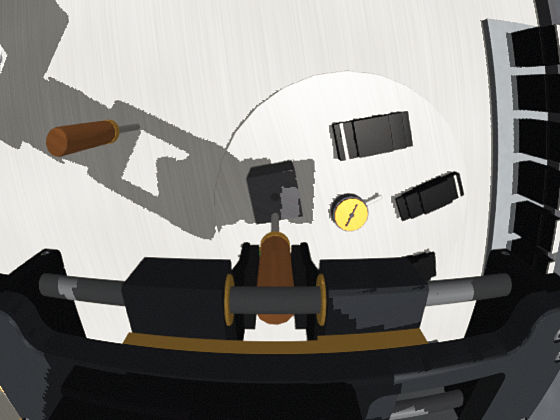

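The stylus is held (opening 17.4 mm) and out of the stand, with the pin visible at wrist (275,222). Check the tip offset, then travel.

```bash
python3 - <<'E'
from h import *
crop('w7',245,200,305,260,9,'c10')
z=load('w7');W=cloud(z,True);s=bot.read_state();print(s['position'])
for v in range(212,232,2):
    u=[u for u in range(265,290) if abs(W[v,u,1]+.26)<.03 and .14<W[v,u,2]<.24]
    if u: print(v,u[0],u[-1],W[v,u].mean(0).round(4))
E
```

```text
[ 0.50729521 -0.25954471  0.23613005]
214 272 277 [ 0.5084 -0.2565  0.1636]
216 271 278 [ 0.5083 -0.257   0.167 ]
218 271 278 [ 0.5084 -0.2568  0.172 ]
220 271 278 [ 0.5084 -0.2569  0.1763]
222 271 278 [ 0.5084 -0.2568  0.1809]
224 271 278 [ 0.5084 -0.2567  0.1852]
226 271 278 [ 0.5084 -0.2568  0.1888]
228 271 278 [ 0.5084 -0.2567  0.1931]
230 271 278 [ 0.5084 -0.2567  0.1967]
```

View pics/c10.png

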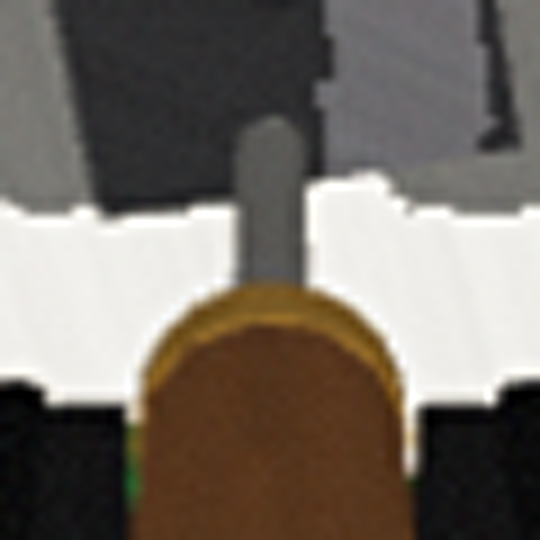

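```bash
python3 -m handwheel '[{"hand":-1,"dx":0.3,"dy":4.5,"dz":0,"wx":0,"wy":0,"wz":0},{"hand":-1,"dx":0.3,"dy":4.5,"dz":0,"wx":0,"wy":0,"wz":0},{"hand":-1,"dx":0.3,"dy":4.5,"dz":0,"wx":0,"wy":0,"wz":0},{"hand":-1,"dx":0.3,"dy":4.5,"dz":0,"wx":0,"wy":0,"wz":0},{"hand":-1,"dx":0.3,"dy":4.5,"dz":0,"wx":0,"wy":0,"wz":0},{"hand":-1,"dx":0.3,"dy":4.5,"dz":0,"wx":0,"wy":0,"wz":0},{"hand":-1,"dx":0.3,"dy":4.5,"dz":0,"wx":0,"wy":0,"wz":0},{"hand":-1,"dx":0.3,"dy":4.5,"dz":0,"wx":0,"wy":0,"wz":0},{"hand":-1,"dx":0.3,"dy":4.5,"dz":0,"wx":0,"wy":0,"wz":0},{"hand":-1,"dx":0.3,"dy":4.5,"dz":0,"wx":0,"wy":0,"wz":0}]'
python3 -m handwheel '[{"hand":-1,"dx":0.1,"dy":1.6,"dz":0,"wx":0,"wy":0,"wz":0},{"hand":-1,"dx":0,"dy":1.1,"dz":0,"wx":0,"wy":0,"wz":0},{"hand":-1,"dx":0,"dy":0,"dz":-2,"wx":0,"wy":0,"wz":0},{"hand":-1,"dx":0,"dy":0,"dz":-2.4,"wx":0,"wy":0,"wz":0},{"hand":-1,"dx":0,"dy":0,"dz":-2,"wx":0,"wy":0,"wz":0},{"hand":-1,"dx":0,"dy":0,"dz":0,"wx":0,"wy":0,"wz":0},{"hand":-1,"dx":0,"dy":0,"dz":0,"wx":0,"wy":0,"wz":0},{"hand":-1,"dx":0,"dy":0,"dz":0,"wx":0,"wy":0,"wz":0}]'
python3 - <<'E'
from h import *
cap('wrist','w8');cap('side','s8');crop('w8',235,150,315,250,6,'c11')
crop('s8',150,250,330,400,4,'c12')
E
```

```text
time_s: 16.7
position: [0.5372, 0.1916, 0.236]
tcp_rot: [[0.136, 0.991, -0.003], [0.991, -0.136, -0.001], [-0.001, -0.003, -1.0]]
force: [0.6, -0.4, -0.8]
opening: 0.199
time_s: 17.5
position: [0.5401, 0.2164, 0.1745]
tcp_rot: [[0.136, 0.991, 0.002], [0.991, -0.136, 0.0], [0.0, 0.002, -1.0]]
force: [0.3, -0.6, 0.5]
opening: 0.199
```

View pics/c11.png

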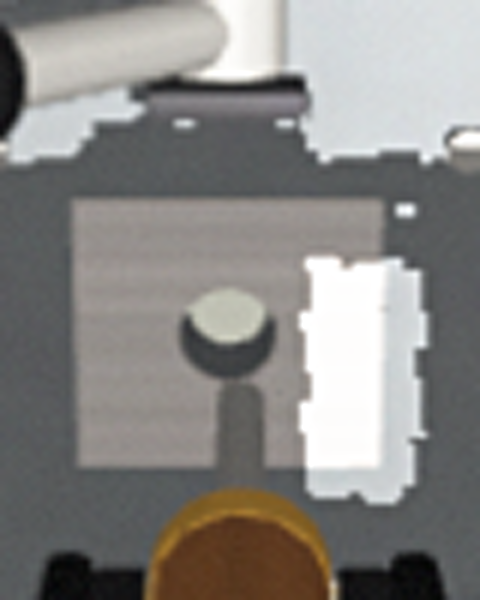

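View pics/c12.png

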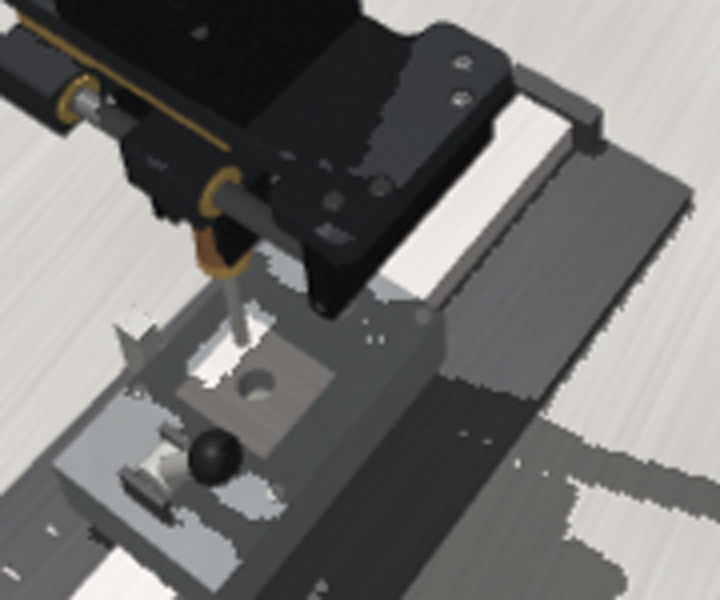

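The wrist crop shows the hole at about (228,334) and the pin tip just on its near side at (240,385), still about 30 mm above. Compute the offset.

```bash
python3 - <<'E'
from h import *
z=load('w8');W=cloud(z,True);f=lambda u,v:(235+(u+.5)/6-.5,150+(v+.5)/6-.5)
print('hole',wray(z,f(228,334),.068))
P=np.array([wray(z,f(*q),.068) for q in [(70,198),(383,198),(383,467),(78,467)]]);print('plate',P.round(4),P.mean(0))
for v in range(214,232,3):
    u=[u for u in range(265,285) if .09<W[v,u,2]<.16]
    if u: print(v,u[0],u[-1],W[v,u].mean(0).round(4))
print(bot.read_state()['position'])
s=load('s8');S=cloud(s)
for v in range(322,338,3):
    u=[u for u in range(200,217) if .09<S[v,u,2]<.16]
    if u: print('S',v,u[0],u[-1],S[v,u].mean(0).round(4))
g=lambda u,v:(150+(u+.5)/4-.5,250+(v+.5)/4-.5)
P=np.array([onplane(s,g(*q),.068)[0] for q in [(179,386),(262,303),(336,376),(262,460)]]);print('S plate',P.mean(0),'hole',onplane(s,g(257,382),.068))
E
```

```text
hole [0.53875212 0.21712524 0.068     ]
plate [[0.5194 0.2401 0.068 ]
 [0.5633 0.234  0.068 ]
 [0.5586 0.1937 0.068 ]
 [0.514  0.1998 0.068 ]] [0.53879242 0.21692185 0.068     ]
214 272 277 [0.5407 0.2198 0.1008]
217 271 278 [0.5407 0.2195 0.107 ]
220 271 278 [0.5407 0.2196 0.114 ]
223 271 278 [0.5407 0.2196 0.1202]
226 271 278 [0.5407 0.2194 0.1259]
229 271 278 [0.5407 0.2197 0.1323]
[0.54004435 0.21667203 0.17478705]
S 322 206 209 [0.5377 0.2186 0.1358]
S 325 207 210 [0.5375 0.2181 0.1276]
S 328 207 210 [0.5381 0.2187 0.1201]
S 331 208 211 [0.5376 0.2184 0.112 ]
S 334 208 212 [0.5381 0.2181 0.1031]
S plate [0.53691866 0.21439953 0.068     ] hole [[0.53735346 0.21568129 0.068     ]]
```

Wrist depth puts the pin axis at (0.5407, 0.2166) and the hole at (0.5388, 0.2170). The side view agrees within about 1 mm. Shift dx -0.15 cm and descend into the hole above the button.

```bash
python3 -m handwheel '[{"hand":-1,"dx":-0.15,"dy":0.03,"dz":0,"wx":0,"wy":0,"wz":0},{"hand":-1,"dx":0,"dy":0,"dz":-1,"wx":0,"wy":0,"wz":0},{"hand":-1,"dx":0,"dy":0,"dz":-1,"wx":0,"wy":0,"wz":0},{"hand":-1,"dx":0,"dy":0,"dz":-0.5,"wx":0,"wy":0,"wz":0},{"hand":-1,"dx":0,"dy":0,"dz":0,"wx":0,"wy":0,"wz":0},{"hand":-1,"dx":0,"dy":0,"dz":0,"wx":0,"wy":0,"wz":0}]'
python3 - <<'E'
from h import *
cap('wrist','w9');cap('side','s9');crop('w9',235,150,315,250,6,'c13')
crop('s9',150,250,330,400,4,'c14')
E
```

```text
time_s: 18.2
position: [0.5375, 0.2172, 0.1481]
tcp_rot: [[0.136, 0.991, -0.001], [0.991, -0.136, -0.0], [-0.0, -0.001, -1.0]]
force: [-0.2, 0.6, -0.4]
opening: 0.199
```

View pics/c13.png

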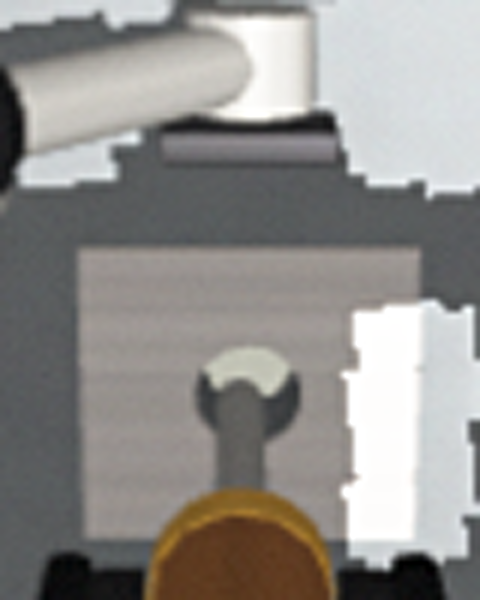

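View pics/c14.png

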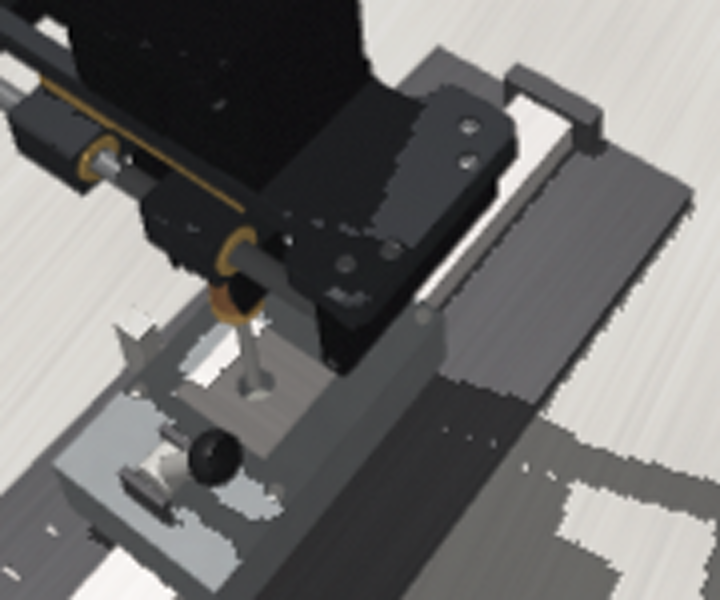

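The pin is over the hole in both views: wrist pin 240 against hole 248, about 1 mm to -x, and well inside in the side view. Correct by +1 mm and go down.

```bash
python3 -m handwheel '[{"hand":-1,"dx":0.1,"dy":0,"dz":0,"wx":0,"wy":0,"wz":0},{"hand":-1,"dx":0,"dy":0,"dz":-0.7,"wx":0,"wy":0,"wz":0},{"hand":-1,"dx":0,"dy":0,"dz":-0.7,"wx":0,"wy":0,"wz":0},{"hand":-1,"dx":0,"dy":0,"dz":-0.3,"wx":0,"wy":0,"wz":0},{"hand":-1,"dx":0,"dy":0,"dz":0,"wx":0,"wy":0,"wz":0},{"hand":-1,"dx":0,"dy":0,"dz":0,"wx":0,"wy":0,"wz":0}]'
python3 -m handwheel '[{"hand":-1,"dx":0,"dy":0,"dz":-0.4,"wx":0,"wy":0,"wz":0},{"hand":-1,"dx":0,"dy":0,"dz":-0.4,"wx":0,"wy":0,"wz":0},{"hand":-1,"dx":0,"dy":0,"dz":-0.2,"wx":0,"wy":0,"wz":0},{"hand":-1,"dx":0,"dy":0,"dz":0,"wx":0,"wy":0,"wz":0},{"hand":-1,"dx":0,"dy":0,"dz":0,"wx":0,"wy":0,"wz":0}]'
```

```text
time_s: 18.9
position: [0.5385, 0.2171, 0.1313]
tcp_rot: [[0.136, 0.991, -0.0], [0.991, -0.136, -0.0], [-0.0, -0.0, -1.0]]
force: [-0.1, -0.1, -0.6]
opening: 0.203
time_s: 19.4
position: [0.5393, 0.2173, 0.122]
tcp_rot: [[0.136, 0.991, 0.001], [0.991, -0.136, 0.0], [0.0, 0.001, -1.0]]
force: [1.4, 1.0, 4.2]
opening: 0.198
```

A 4.2 N push back matches the button about 6.5 mm down. Press 3 mm further, onto the bottom stop, for margin.

```bash
python3 -m handwheel '[{"hand":-1,"dx":0,"dy":0,"dz":-0.2,"wx":0,"wy":0,"wz":0},{"hand":-1,"dx":0,"dy":0,"dz":-0.1,"wx":0,"wy":0,"wz":0},{"hand":-1,"dx":0,"dy":0,"dz":0,"wx":0,"wy":0,"wz":0},{"hand":-1,"dx":0,"dy":0,"dz":0,"wx":0,"wy":0,"wz":0},{"hand":-1,"dx":0,"dy":0,"dz":0,"wx":0,"wy":0,"wz":0},{"hand":-1,"dx":0,"dy":0,"dz":0,"wx":0,"wy":0,"wz":0}]'
python3 - <<'E'
from h import *
print([bot.read_state()['force'].round(1).tolist()])
cap('wrist','w10');cap('side','s10');crop('w10',215,130,375,250,4.5,'c15')
crop('s10',110,240,330,410,3.4,'c16')
s=bot.read_state();print(s['force'],s['position'],s['opening'])
E
python3 meas.py w11
```

```text
time_s: 20.0
position: [0.5395, 0.2174, 0.121]
tcp_rot: [[0.135, 0.991, 0.003], [0.991, -0.135, 0.0], [0.001, 0.003, -1.0]]
force: [-1.7, 0.9, 15.2]
opening: 0.2
[[-1.7, 0.9, 15.2]]
[-2.22784692 -0.23539208 15.49717589] [0.53950367 0.2173714  0.12100344] 0.20012824963398404
tabtop 280 0.09392983813927161 0.1049285536772452 0.09996542747756255 0.04771174456446418
ptr 67 0.09621389784155719 0.10019462217032699 0.09846912412321603 0.0531652200766507 0.042063417723530554
ball 1022 [0.51626378 0.26775728 0.12649853]
```

View pics/c15.png

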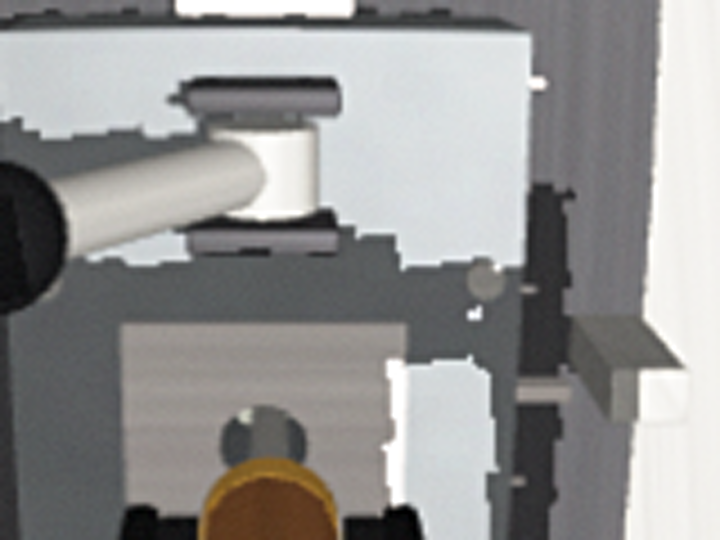

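View pics/c16.png

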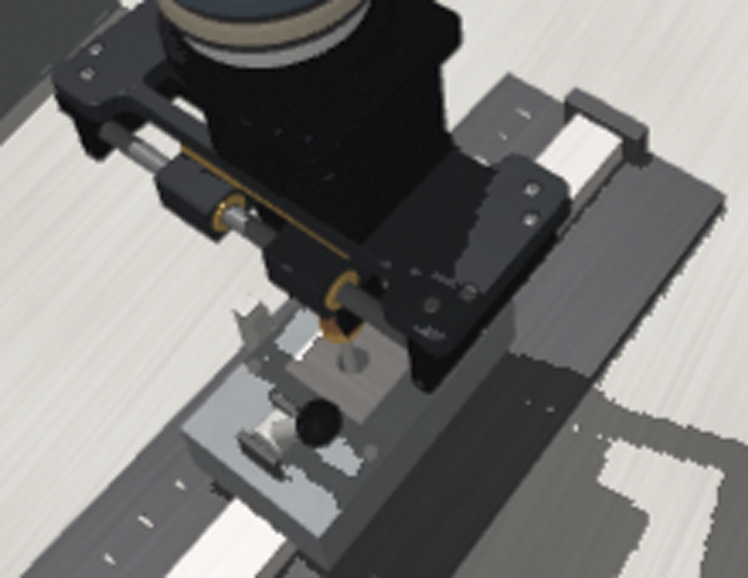

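The pin is in the hole: wrist crop pin 270 against hole 263, under 1.5 mm off. The force is a steady 15 N, so the button is on its stop. The lever is clamped and the pointer is 1.5 mm from the tab centre. Hand in.

```bash
python3 -c "
from rig import hand_in
print(hand_in())"
```

```text
the job is handed in; nothing more can be done
None
```

The job is handed in at about 20 s. I swung the lever over to release, slid the head about 97 mm by its post to the index tab, and swung the lever back to clamp. Then I took the smaller stylus from its stand on the turntable, put its pin down the hole and held the button down, still gripped. The hand-in gave no verdict.

**Last checks:**
- **Pointer:** between 0.9 and 1.5 mm to the -y side of the tab centre, against the 5 mm allowed. The two wrist views differed by about 0.6 mm.
- **Lever:** its ball swung about 59 mm each way and it met its stop both times, so I take it as fully clamped. I had no direct reading of its angle.
- **Button:** the push back rose from 4 N to a steady 15 N over the last 3 mm of commanded travel (about 1 mm actual), so it should be on its bottom stop. The tool height agrees with a full press.
- **Stylus:** still gripped at 17.4 mm opening, with the pin under 1.5 mm off the hole's centre.
- **Bystanders:** I touched none of them, but took no final picture to check their positions.

**What disagreed or failed:** the side camera placed the hole 1 to 2 mm away from the wrist camera's position, which is within the calibration error. My first move calls were refused because rows lacked keys, and nothing moved.

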